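Close the shipper and hold the scanner to its label

TASK

First press the white lid of the black case shut until it snaps past its catch and lies fully home. Then draw the stick scanner (the flat-sided one, not the round torch) out of its sloping sleeve, turn it level and finish holding it raised in the gripper, its nose square to the label on the case's front, in line with the label's middle and about 8 cm off it, touching nothing else. Keep hold of it at the end, and leave the torch and everything else on the bench where they are.

Things in the scene. Friction and masses are not known exactly. Their poses are not given: they have to be found in the camera images.
- case: fixed black open case with a white hinged lid, 200 mm deep (its x) x 280 mm wide (its y) x 140 mm high without the lid; origin under its middle on the bench; its front, with the label and the steel spring catch, faces its own -x; the lid hinges on its +x rim
- lid (a joint): lid angle in rad: 0 is fully shut and level, grows as it opens (front edge rises); starts ajar at 0.3 to 0.6 rad. A stiff hinge: the lid stays where it is left. At about 0.065 rad the lid meets the catch; pushing about 8 to 15 N down near its front edge carries it past (at about 0.03 rad), and it snaps home
- lid_edge (a point): point on the upper face of the lid, midway along it, 180 mm from the hinge (24 mm in from the lid's front edge), 150 mm above the bench when shut: a good place to press. Moves with the lid; its x axis points along the lid to the hinge, its z out of the upper face. Lid 204 mm long, 280 mm wide, 10 mm thick
- lid_hinge (a point): point on the lid's hinge line, at mid width, 140 mm above the bench; the hinge line is the case's y axis, the closed lid reaches from here to the case's -x
- label (a point): middle of the white label (90 mm wide, 70 mm high) on the upright front face of the case, 75 mm above the bench; axes as the case's: x points into the case, so -x is straight out from the label; y level along the label, z up. The catch above it stands out 14 mm from the face, from 110 to 142 mm above the bench
- holder: fixed steel holder, base 130 mm (its x) x 190 mm (its y) x 12 mm; two like square sleeves side by side 90 mm apart (its y = +45 and -45 mm), sloping at 50 degrees above level, mouths open up and towards its own -x. Scanner and torch stand one in each, either way round. Sleeve inside 30 x 32 mm, 75 mm deep, walls 4 mm; the mouth centres are at x = -13, z = 92 mm of its frame
- scanner: black stick scanner, a flat-sided bar 210 mm long (x, to the nose), 28 wide (y, level), 26 thick (z), 0.15 to 0.3 kg; origin on its axis near its centre of mass, 110 mm from the nose. Grey oblong trigger on +z, grey bands at the tail. Starts nose down in a sleeve, 75 mm deep, x 50 degrees below level, 135 mm standing free; draws out along -x with 2 mm play
- nose (a point): middle of the scanner's nose face (the end with the small grey window), axes as the scanner's
- tail (a point): middle of the scanner's tail face, 210 mm from the nose, axes as the scanner's
- torch: black round torch in the other sleeve, shaft 26 mm across, with a wider head (36 mm) at its upper end, 205 mm long, origin on its axis 110 mm from the end in the sleeve; to be left in place
- tape: loose cardboard tape roll lying flat, 100 mm across, 48 mm high, origin under its middle; to be left in place
- marker: loose grey marker pen lying down, 135 x 15 x 14 mm; to be left in place
- sanitiser: loose white bottle, 64 mm across, 120 mm tall; to be left in place
- weight: loose steel check weight with a knob, 50 mm across, 68 mm tall; to be left in place
- stamp: loose black hand stamp, 40 mm across, 68 mm tall; to be left in place
There are look-alikes about, which are no part of the job. What is shaped like the scanner but purple is not meant.

How it is judged:
On the way, in this order (a step that is already met when the one before it is completed fails the run):
1. the case's lid is pressed fully shut, past its catch, the scanner still in its sleeve (value of joint lid below 0.02 rad and distance of scanner from where it was at the start of the episode below 0.02 m), for 0.2 s.
2. the scanner is drawn clear of its sleeve and held in the fingers (distance of scanner from where it was at the start of the episode above 0.08 m and contact force between scanner and the fingers above 1 N and contact force between scanner and holder below 0.1 N), for 0.2 s.
At the end, for the whole second after the job is handed in: Lid shut (under 0.02 rad); fingers hold the scanner still, 40 mm or more up, touching nothing else, level within 0.22 rad, square to the label within 0.26 rad, nose towards it, 35 to 130 mm out and within 35 mm of its middle sideways and in height (value of joint lid below 0.02 rad and angle between scanner's own x axis and vertical between 1.35 and 1.79 rad and height (world z) of scanner above 0.04 m and x of nose in the frame of label between -0.13 and -0.035 m and y of nose in the frame of label between -0.035 and 0.035 m and z of nose in the frame of label between -0.035 and 0.035 m and x of tail in the frame of label below -0.2 m and angle between the x axis of scanner and the x axis of label, either way round below 0.26 rad and contact force between scanner and the fingers above 1 N and contact force between scanner and case below 0.1 N and contact force between scanner and holder below 0.1 N and linear speed of scanner below 0.03 m/s and contact force between scanner and torch below 0.1 N and contact force between scanner and tape below 0.1 N and contact force between scanner and marker below 0.1 N and contact force between scanner and sanitiser below 0.1 N and contact force between scanner and weight below 0.1 N and contact force between scanner and stamp below 0.1 N); the arm keeps its last pose, push and grip.
It fails at once if the torch is pulled or knocked out of its place (more than 30 mm) (distance of torch from where it was at the start of the episode above 0.03 m).
It fails at once if another thing on the bench is pushed more than 30 mm (distance of any of tape, marker, sanitiser, weight, stamp from where it was at the start of the episode above 0.03 m).
It also fails if it takes over 53 s, if anything falls off the work surface, if the arm or the gripper's body presses on something with over 40 N, if the wrist force passes 120 N, or if a joint passes its speed limit or range.

ROBOT

A 6-joint arm with a two-finger parallel gripper is mounted at the origin on the work surface. World frame = base frame: x ahead of the robot, y to its left, z up, the work surface at z = 0. Lengths are in m, angles in rad, forces in N, time in s.
With the tool pointing down it reaches from about 0.35 to 0.975 m from the base axis. Payload 4.9 kg.
Tool frame: the origin (TCP) lies on the centre line of the jaws, within the pads' length; the fingertips stand manip.tip_reach ahead of it and the grasp point (between the pads) is the TCP (manip.tip_reach is the distance from the TCP to the fingertips, in m); z points along the fingers, y is the line along which they close (so a half turn about z gives the same grasp; the last joint's range is limited). The gripper opens to 85 mm and grips with 20 to 120 N. Pads are 22 mm wide; open, the fingers measure 114 mm over their backs; the gripper's body (76 mm by 85 mm) begins 54 mm behind the grasp point. The pads swing forward as they close: fully open they stand 13 mm farther back than shut.
Start: joints at [-1.385, 0.053, 1.613, -0, 1.476, -0.119], TCP at [0.188, -0.596, 0.25] pointing down, gripper open.
Joint ranges: [-3.01, 3.01], [-1.01, 2.22], [0.06, 2.58], [-1.02, 4.17], [0.09, 2.62], [-3.14, 3.14]. Speed limits (rad/s): [2.57, 2.57, 3.14, 3.14, 3.14, 3.14].

INTERFACE

Orientations are given as a unit quaternion [w, x, y, z].
In Python, from plant import manip gives the robot as it stands. The module is installed in compiled form; this text tells all that it offers.
- The arm moves only by the tool move_arm, never from a script. Its argument "rows" is a list of rows, each a list of 7 numbers: the shift along the tool's x, y, z in cm, then the turn, a rotation vector about the tool's x, y, z in degrees, then the opening, from -1 (shut) to 1 (fully open). In form: [[tx, ty, tz, ax, ay, az, jaw], ...]. A call has 1 to 20 rows; each row shifts and turns the commanded pose from where the row before left it, along the tool's axes as they then stand; what a row does not reach is not made up. A row lasts 1/12 s, in which the tool goes at most 41.7 mm and 7.16 degrees, less where a joint would pass 70% of its speed; a pose out of reach is approached as far as the arm can. A call is refused whole if a number of a shift passes 4.17 or a number of a turn 7.16, either way. A call with a gripper value outside its range is refused whole. The fingers move at their own pace and stop on an object; the grip force is fixed at half the most. Time passes only in rows, so rows that do not move let the fingers close. It gives the time, the measured TCP pose, the force, the opening and the grip force at its end, in the units of the state.
- manip.state(): the state, without advancing time (a new reading comes with each control period).
- manip.grab_frame(name): name is "scene" or "top" or "wrist"; returns a dict with "img" (480x640x3 uint8, blue, green, red), "mtx" (3x3 intrinsics, pixels), "k1" (the pictures are not rectified: a ray, as slopes to the right and down, at radius r is drawn at 1 + k1 r^2 times it, then the intrinsics apply), "R" (3x3) and "t" (3): a world point X has camera coordinates R X + t. Camera axes: x right, y down, z forward; pixel columns grow to the right and rows downward; lengths in m; the calibration is good to about 2 mm. A picture is of the moment at which its call begins. There is no depth.
- manip.job_done(): hands the job in; it is judged then, once.
The state is a dict: "time": time; "joint_pos": joint angles; "joint_vel": joint speeds; "joint_efforts": joint torques, N m; "tool_pos": TCP position; "tool_rot": TCP orientation; "contact_force": force on the tool from outside, world axes, zero at the start; "ft_torque": the same for the moment, N m; "gripper_width": opening from 0.0 (shut) to 1.0 (fully open); "grasp_force": force on a finger pad.
Only numpy, scipy, OpenCV 4.12 (cv2) and the standard library are available. Lean on these libraries where they do the work, as an engineer would, in place of code of your own. Each camera call takes 0.05 s, during which the arm holds its last target. There are 200 camera calls.

## Working session

There is one attempt and no reset: what is moved stays moved. The work goes in short steps, Python scripts to look and compute and a tool call to move; the robot and the scene stay as the last step left them, time stands still between calls to the robot, and variables do not carry over. Pictures are saved under pics/ and viewed, at most 10 in all, crops included, and the job is handed in when it is done.

Besides the shell and the picture viewer there is one more tool, called after "Emit:" by a JSON object that holds its "name" and its "arguments". move_arm: Moves the arm, as the interface text tells. Its arguments: {"type":"object","properties":{"rows":{"type":"array","items":{"type":"array","items":{"type":"number"}}}},"required":["rows"]}

```bash
mkdir -p pics
python3 - <<'E'
from plant import manip
import cv2,numpy as np,pickle
s=manip.state();print(s['tool_pos'],s['tool_rot'],s['time'],manip.tip_reach)
d={}
for n in ['scene','top','wrist']:
    f=manip.grab_frame(n);d[n]=f;cv2.imwrite(f'pics/{n}0.png',f['img'])
    print(n,f['mtx'].tolist(),f['k1'],(-f['R'].T@f['t']).round(3),f['R'].round(2).tolist())
pickle.dump(d,open('f0.pkl','wb'))
E
```

```text
[ 0.18746613 -0.59559627  0.24905815] [-1.04492259e-03  9.88408081e-01  1.51816905e-01 -2.94266312e-05] 0.0 0.019
scene [[560.0349799166455, 0.0, 325.0296646732758], [0.0, 560.0349799166455, 238.35500247332956], [0.0, 0.0, 1.0]] -0.021784816254021316 [1.212 0.211 1.153] [[-0.28, 0.96, -0.01], [0.8, 0.23, -0.55], [-0.53, -0.17, -0.83]]
top [[519.6644501141652, 0.0, 319.277957578311], [0.0, 519.6644501141652, 234.07768333223845], [0.0, 0.0, 1.0]] -0.06806655323389536 [0.372 0.021 1.411] [[-0.01, -1.0, 0.02], [-0.99, 0.01, -0.14], [0.14, -0.02, -0.99]]
wrist [[422.46798635555984, 0.0, 319.0873957908958], [0.0, 422.46798635555984, 236.9368590287401], [0.0, 0.0, 1.0]] -0.0612982296757829 [ 0.263 -0.572  0.372] [[0.3, -0.95, -0.0], [-0.91, -0.29, 0.3], [-0.29, -0.09, -0.95]]
```

View pics/scene0.png

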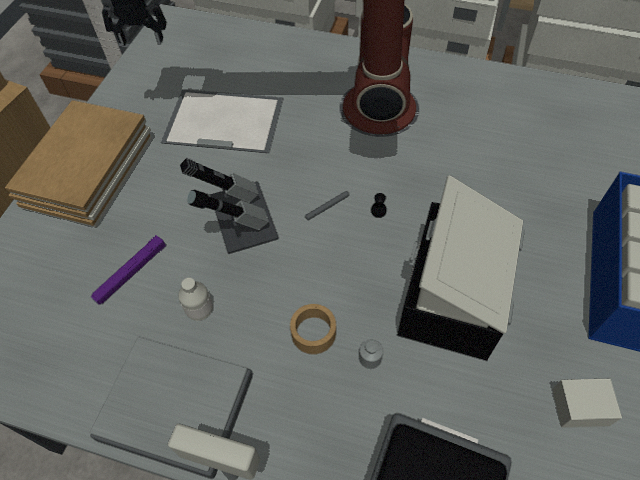

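View pics/top0.png

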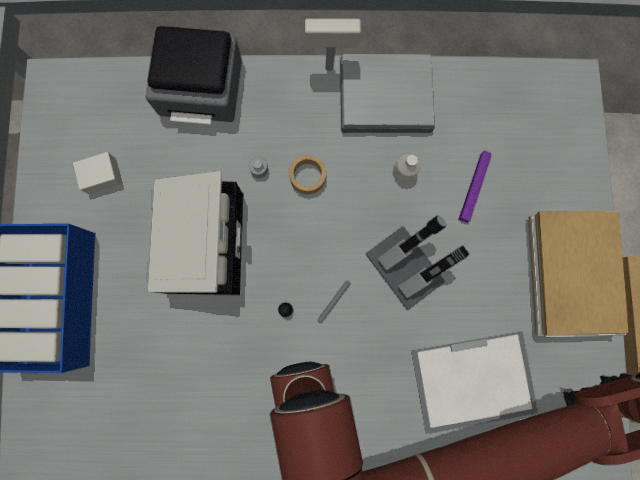

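Scene view: the case is at right (catch side ~(415,250)), the holder at (245,225), with two sticks whose tails are near (185,165) and (192,198). Top view: case at (198,235), its front facing right, and sticks at (445,262) and (425,232). I'll zoom in for the details.

```bash
cat > h.py <<'E'
import cv2,numpy as np,pickle
from scipy.spatial.transform import Rotation as Ro
def ray(f,uv):
    K=f['mtx'];d=np.array([(uv[0]-K[0,2])/K[0,0],(uv[1]-K[1,2])/K[1,1]]);u=d.copy()
    for _ in range(20): u=d/(1+f['k1']*(u@u))
    R=f['R'];return -R.T@f['t'],R.T@np.r_[u,1]
def onz(f,uv,z):
    c,d=ray(f,uv);return c+d*(z-c[2])/d[2]
def tri(fs,uvs):
    A=np.zeros((3,3));b=np.zeros(3);L=[]
    for f,uv in zip(fs,uvs):
        c,d=ray(f,uv);d=d/np.linalg.norm(d);P=np.eye(3)-np.outer(d,d);A+=P;b+=P@c;L.append((c,P))
    X=np.linalg.solve(A,b);return X,[np.linalg.norm(P@(X-c)).round(4) for c,P in L]
def proj(f,X):
    p=f['R']@np.asarray(X,float)+f['t'];u=p[:2]/p[2];u=u*(1+f['k1']*(u@u));return u*np.diag(f['mtx'])[:2]+f['mtx'][:2,2]
E
python3 - <<'E'
import pickle,cv2,numpy as np
d=pickle.load(open('f0.pkl','rb'))
def z(n,x,y,w,h,s): return cv2.resize(d[n]['img'][y:y+h,x:x+w],None,fx=s,fy=s,interpolation=cv2.INTER_CUBIC)
a=z('scene',170,150,114,110,3.5);b=z('top',360,205,114,110,3.5)
cv2.imwrite('pics/hold.png',np.clip(np.hstack([a,b])*1.6,0,255).astype('uint8'))
a=z('scene',390,170,140,190,2.8);b=z('top',140,160,114,152,3.5)
cv2.imwrite('pics/case.png',np.clip(np.hstack([a,b])*1.6,0,255).astype('uint8'))
E
```

```text
(no output)
```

View pics/hold.png

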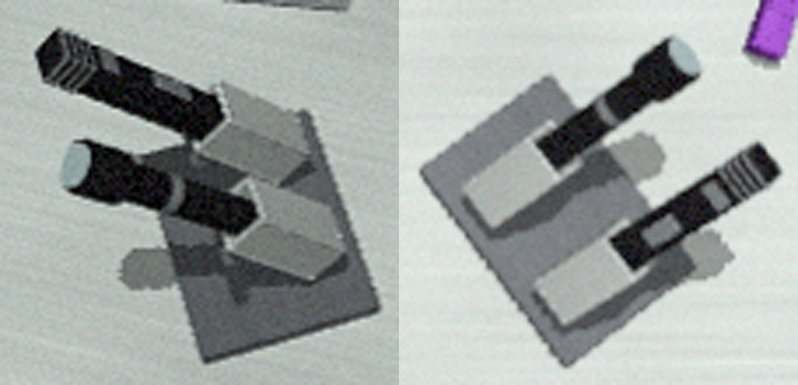

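View pics/case.png

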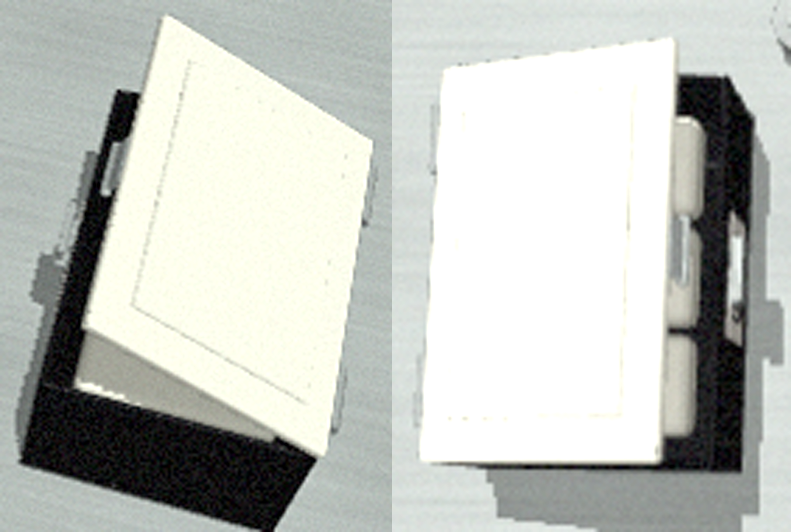

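The crops show the scanner: square-ended, with bands at the tail and the trigger on top, in the lower/right sleeve of the top view (tail at crop (765,160)). The round torch is in the other sleeve. The lid's free edge is at crop (165,15)-(88,328) in the scene view and (672,38)-(663,463) in the top view. The label faces right, at (735,280).

Run:
```python
from h import *
d=pickle.load(open('f0.pkl','rb'));S,T=d['scene'],d['top']
s1=lambda u,v:(170+u/3.5,150+v/3.5); t1=lambda u,v:(360+(u-399)/3.5,205+v/3.5)
s2=lambda u,v:(390+u/2.8,170+v/2.8); t2=lambda u,v:(140+(u-392)/3.5,160+v/3.5)
np.set_printoptions(precision=4,suppress=True)
def P(n,s,t): r=tri([S,T],[s,t]);print(n,*r);return r[0]
a=P('base+x,-y',s1(206,360),t1(550,75));b=P('base+y',s1(380,307),t1(421,172));c=P('base far',s1(308,110),t1(567,366))
for q in [s1(206,360),s1(380,307),s1(308,110)]: print('S z12',onz(S,q,.012))
for q in [t1(550,75),t1(421,172),t1(567,366)]: print('T z12',onz(T,q,.012))
P('tail top edge upper',s1(60,28),t1(780,165));
P('tail top edge other',s1(96,52),t1(755,143))
for n,p,z in [('rim-x',t2(718,470),.14),('rim+x',t2(727,77),.14),('bot-x',t2(741,470),0),('bot+x',t2(753,117),0)]: print(n,onz(T,p,z))
for n,p,z in [('rim-x',s2(118,90),.14),('rim+x',s2(45,388),.14),('bot+x',s2(20,462),0),('rimback+x',s2(322,453),.14),('botback+x',s2(272,530),0)]: print('S',n,onz(S,p,z))
P('lid free -x',s2(165,15),t2(663,463));P('lid free +x',s2(88,328),t2(672,38))
P('lid hinge -x',s2(372,142),t2(421,462));P('lid hinge +x',s2(325,457),t2(443,70))
print('label T',onz(T,t2(735,280),.075))
```

```text
base+x,-y [ 0.5913 -0.2371  0.0005] [np.float64(0.0041), np.float64(0.0041)]
base+y [ 0.5157 -0.1342 -0.0004] [np.float64(0.0032), np.float64(0.0032)]
base far [ 0.3641 -0.2435  0.004 ] [np.float64(0.0031), np.float64(0.0031)]
S z12 [ 0.5969 -0.2284  0.012 ]
S z12 [ 0.5226 -0.1272  0.012 ]
S z12 [ 0.3695 -0.2372  0.012 ]
T z12 [ 0.5907 -0.2389  0.012 ]
T z12 [ 0.5153 -0.1359  0.012 ]
T z12 [ 0.3649 -0.2451  0.012 ]
tail top edge upper [ 0.4949 -0.3471  0.209 ] [np.float64(0.0092), np.float64(0.0092)]
tail top edge other [ 0.5079 -0.3236  0.2095] [np.float64(0.0161), np.float64(0.0161)]
rim-x [0.4064 0.2045 0.14  ]
rim+x [0.686  0.2019 0.14  ]
bot-x [0.4102 0.207  0.    ]
bot+x [0.688  0.2008 0.    ]
S rim-x [0.4138 0.2135 0.14  ]
S rim+x [0.6912 0.2118 0.14  ]
S bot+x [0.6881 0.2062 0.    ]
S rimback+x [0.6875 0.4073 0.14  ]
S botback+x [0.6901 0.4048 0.    ]
lid free -x [0.408  0.2307 0.2327] [np.float64(0.0041), np.float64(0.0041)]
lid free +x [0.6892 0.2278 0.2343] [np.float64(0.0023), np.float64(0.0023)]
lid hinge -x [0.4127 0.4129 0.1428] [np.float64(0.0018), np.float64(0.0018)]
lid hinge +x [0.6919 0.4073 0.1429] [np.float64(0.0018), np.float64(0.0018)]
label T [0.548  0.2031 0.075 ]
```

```bash
cat >> h.py <<'E'
np.set_printoptions(precision=3,suppress=True)
def tool():
    from plant import manip
    s=manip.state();q=s['tool_rot'];return s,np.array(s['tool_pos']),Ro.from_quat([q[1],q[2],q[3],q[0]])
def plan(targets):
    "print for each (pos,R or None): tool-axes shift cm, then rotvec deg (shift first, then turn)"
    s,p,R=tool();print('t',s['time'],'pos',p,'F',np.array(s['contact_force']),'w',s['gripper_width'],s['grasp_force'])
    for P,Rt in targets:
        print('shift',R.inv().apply(np.array(P)-p)*100,end=' ')
        if Rt is not None: print('turn',(R.inv()*Rt).as_rotvec(degrees=True),end='');R=Rt
        print();p=np.array(P)
down=Ro.from_matrix(np.array([[0,1,0],[1,0,0],[0,0,-1.]]))
E
python3 - <<'E'
from h import *
d=pickle.load(open('f0.pkl','rb'));T=d['top'];S=d['scene']
print('tape',onz(T,(308,175),.048),onz(S,(314,325),.048),'weight',onz(T,(259,167),.05),'stamp',onz(T,(285,310),.06))
plan([([.188,-.596,.31],None),([.549,.24,.31],down),([.549,.24,.26],None)])
E
```

```text
tape [0.727 0.021 0.048] [0.736 0.03  0.048] weight [0.749 0.153 0.05 ] stamp [0.367 0.082 0.06 ]
t 0.15 pos [ 0.187 -0.596  0.249] F [-0.341  0.047 -0.077] w 1.0019169475302134 0.0
shift [ 0.043  0.032 -6.067] 
shift [ 59.525 -68.913   0.124] turn [ -0.075  -0.068 -72.536]
shift [0. 0. 5.]
```

Emit:
{"name": "move_arm", "arguments": {"rows": [[0, 0, -3, 0, 0, 0, -1], [0, 0, -3, 0, 0, 0, -1], [2.3, -2.65, 0, 0, 0, 0, -1], [2.3, -2.65, 0, 0, 0, 0, -1], [2.3, -2.65, 0, 0, 0, 0, -1], [2.3, -2.65, 0, 0, 0, 0, -1], [2.3, -2.65, 0, 0, 0, 0, -1], [2.3, -2.65, 0, 0, 0, 0, -1], [2.3, -2.65, 0, 0, 0, 0, -1], [2.3, -2.65, 0, 0, 0, 0, -1], [2.3, -2.65, 0, 0, 0, 0, -1], [2.3, -2.65, 0, 0, 0, 0, -1], [2.3, -2.65, 0, 0, 0, 0, -1], [2.3, -2.65, 0, 0, 0, 0, -1], [2.3, -2.65, 0, 0, 0, 0, -1], [2.3, -2.65, 0, 0, 0, 0, -1], [2.3, -2.65, 0, 0, 0, 0, -1], [2.3, -2.65, 0, 0, 0, 0, -1], [2.3, -2.65, 0, 0, 0, 0, -1], [2.3, -2.65, 0, 0, 0, 0, -1]]}}

```text
time: 1.82
tool_pos: [0.4395, -0.0151, 0.3101]
tool_rot: [0.0, 0.988, 0.152, 0.0]
contact_force: [0.1, -0.2, 0.1]
gripper_width: -0.001
grasp_force: 0.0
```

Emit:
{"name": "move_arm", "arguments": {"rows": [[2.3, -2.65, 0, 0, 0, 0, -1], [2.3, -2.65, 0, 0, 0, 0, -1], [2.3, -2.65, 0, 0, 0, 0, -1], [2.3, -2.65, 0, 0, 0, 0, -1], [2.3, -2.65, 0, 0, 0, 0, -1], [2.3, -2.65, 0, 0, 0, 0, -1], [2.3, -2.65, 0, 0, 0, 0, -1], [0, 0, 0, 0, 0, -7, -1], [0, 0, 0, 0, 0, -7, -1], [0, 0, 0, 0, 0, -7, -1], [0, 0, 0, 0, 0, -7, -1], [0, 0, 0, 0, 0, -7, -1], [0, 0, 0, 0, 0, -7, -1], [0, 0, 0, 0, 0, -7, -1], [0, 0, 0, 0, 0, -7, -1], [0, 0, 0, 0, 0, -7, -1], [0, 0, 0, 0, 0, -7, -1], [0, 0, 0, 0, 0, 0, -1]]}}

```text
time: 3.32
tool_pos: [0.537, 0.2083, 0.3099]
tool_rot: [-0.0, 0.722, 0.692, -0.0]
contact_force: [0.8, 0.0, -0.7]
gripper_width: -0.004
grasp_force: 0.0
```

Run:
```python
from h import *
plan([([.549,.24,.26],down),([.549,.24,.175],None),([.549,.24,.165],None)])
```

```text
t 3.3167 pos [0.537 0.208 0.31 ] F [ 0.826  0.005 -0.725] w -0.0038375882021645506 0.0
shift [3.219 1.064 4.984] turn [-0.043  0.01  -2.426]
shift [0.  0.  8.5] 
shift [0. 0. 1.]
```

Emit:
{"name": "move_arm", "arguments": {"rows": [[3.2, 1.1, 0, 0, 0, -2.4, -1], [0, 0, 2.5, 0, 0, 0, -1], [0, 0, 2.5, 0, 0, 0, -1], [0, 0, 1, 0, 0, 0, -1], [0, 0, 1, 0, 0, 0, -1], [0, 0, 1, 0, 0, 0, -1], [0, 0, 1, 0, 0, 0, -1], [0, 0, 1, 0, 0, 0, -1], [0, 0, 1, 0, 0, 0, -1], [0, 0, 1, 0, 0, 0, -1], [0, 0, 0.5, 0, 0, 0, -1], [0, 0, 0.5, 0, 0, 0, -1], [0, 0, 0.3, 0, 0, 0, -1]]}}

```text
time: 4.4
tool_pos: [0.5496, 0.2396, 0.179]
tool_rot: [-0.0, 0.708, 0.706, -0.001]
contact_force: [-7.6, -3.7, 18.3]
gripper_width: 0.001
grasp_force: 9.3
```

Emit:
{"name": "move_arm", "arguments": {"rows": [[0, 0, 0.3, 0, 0, 0, -1], [0, 0, 0.2, 0, 0, 0, -1]]}}

```text
time: 4.57
tool_pos: [0.55, 0.2396, 0.1768]
tool_rot: [0.0, 0.708, 0.706, -0.0]
contact_force: [-8.3, -4.8, 16.2]
gripper_width: 0.002
grasp_force: 8.1
```

Emit:
{"name": "move_arm", "arguments": {"rows": [[0, 0, 0.2, 0, 0, 0, -1], [0, 0, 0, 0, 0, 0, -1]]}}

```text
time: 4.73
tool_pos: [0.5503, 0.2396, 0.1723]
tool_rot: [0.001, 0.708, 0.706, 0.001]
contact_force: [-0.4, -1.6, 3.8]
gripper_width: 0.002
grasp_force: 1.6
```

Emit:
{"name": "move_arm", "arguments": {"rows": [[0, 0, 0.2, 0, 0, 0, -1], [0, 0, 0.2, 0, 0, 0, -1], [0, 0, 0, 0, 0, 0, -1]]}}

```text
time: 4.98
tool_pos: [0.5504, 0.2401, 0.1688]
tool_rot: [0.0, 0.708, 0.706, 0.001]
contact_force: [-4.7, -2.0, 11.3]
gripper_width: 0.0
grasp_force: 5.9
```

Emit:
{"name": "move_arm", "arguments": {"rows": [[0, 0, 0.2, 0, 0, 0, -1], [0, 0, 0, 0, 0, 0, -1]]}}

```text
time: 5.15
tool_pos: [0.5505, 0.2401, 0.1687]
tool_rot: [0.001, 0.708, 0.706, 0.001]
contact_force: [-7.8, -3.0, 18.6]
gripper_width: -0.0
grasp_force: 9.5
```

Emit:
{"name": "move_arm", "arguments": {"rows": [[0, 0, 0, 0, 0, 0, -1], [0, 0, 0, 0, 0, 0, -1], [0, 0, -3, 0, 0, 0, -1], [0, 0, -3, 0, 0, 0, -1], [0, 0, -4, 0, 0, 0, -1], [0, 0, -4, 0, 0, 0, -1], [0, 0, 0, 0, 0, 0, -1]]}}

```text
time: 5.73
tool_pos: [0.5529, 0.2411, 0.3145]
tool_rot: [0.004, 0.708, 0.706, 0.007]
contact_force: [1.3, -0.7, 2.3]
gripper_width: -0.003
grasp_force: 0.0
```

```bash
cat >> h.py <<'E'
xh=np.array([-.588,.809,0]);c5,s5=np.cos(np.radians(50)),np.sin(np.radians(50))
def sc(xh):
    xh=xh/np.linalg.norm(xh);x=c5*xh-s5*np.array([0,0,1]);z=s5*xh+c5*np.array([0,0,1]);return x,z
def graspR(xh):
    x,z=sc(xh);return Ro.from_matrix(np.c_[x,np.cross(-z,x),-z])
E
python3 - <<'E'
from h import *
R=graspR(xh);plan([([.403,-.207,.31],R),([.403,-.207,.24],None)])
from plant import manip
f=manip.grab_frame('top');cv2.imwrite('pics/top1.png',f['img'])
g=manip.grab_frame('scene')
a=cv2.resize(f['img'][160:312,140:260],None,fx=3,fy=3);b=cv2.resize(g['img'][170:360,390:530],(336,456))
cv2.imwrite('pics/case1.png',np.clip(np.hstack([a,b])*1.6,0,255).astype('uint8'))
E
```

```text
t 5.7333 pos [0.553 0.241 0.315] F [ 1.29  -0.729  2.308] w -0.0029531266497679434 0.0
shift [-44.843 -14.895   0.004] turn [-14.891 -48.297 -34.182]
shift [5.362 0.    4.5  ]
```

View pics/case1.png

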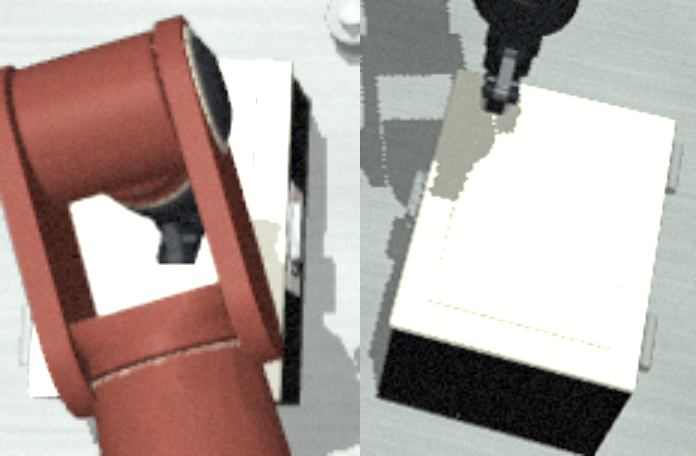

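The lid lies flat in both views: no gap at the front, black face at x≈295 on the left and rim (390,325)-(635,390) on the right. Next I move above the scanner.

Emit:
{"name": "move_arm", "arguments": {"rows": [[-3.73, -1.24, 0, 0, 0, 0, -1], [-3.73, -1.24, 0, 0, 0, 0, -1], [-3.73, -1.24, 0, 0, 0, 0, -1], [-3.73, -1.24, 0, 0, 0, 0, -1], [-3.73, -1.24, 0, 0, 0, 0, -1], [-3.73, -1.24, 0, 0, 0, 0, -1], [-3.73, -1.24, 0, 0, 0, 0, -1], [-3.73, -1.24, 0, 0, 0, 0, -1], [-3.73, -1.24, 0, 0, 0, 0, -1], [-3.73, -1.24, 0, 0, 0, 0, -1], [-3.73, -1.24, 0, 0, 0, 0, -1], [-3.73, -1.24, 0, 0, 0, 0, -1]]}}

```text
time: 6.83
tool_pos: [0.3982, -0.2084, 0.3015]
tool_rot: [-0.002, 0.708, 0.706, -0.0]
contact_force: [0.9, -0.1, 0.1]
gripper_width: 0.004
grasp_force: 0.0
```

Emit:
{"name": "move_arm", "arguments": {"rows": [[0, 0, 0, -1.65, -5.37, -3.8, 0.2], [0, 0, 0, -1.65, -5.37, -3.8, 0.2], [0, 0, 0, -1.65, -5.37, -3.8, 0.2], [0, 0, 0, -1.65, -5.37, -3.8, 0.2], [0, 0, 0, -1.65, -5.37, -3.8, 0.2], [0, 0, 0, -1.65, -5.37, -3.8, 0.2], [0, 0, 0, -1.65, -5.37, -3.8, 0.2], [0, 0, 0, -1.65, -5.37, -3.8, 0.2], [0, 0, 0, -1.65, -5.37, -3.8, 0.2], [0, 0, 0, 0, 0, 0, 0.2]]}}

```text
time: 7.67
tool_pos: [0.3979, -0.2057, 0.2964]
tool_rot: [0.368, 0.408, 0.812, -0.197]
contact_force: [-0.8, 0.4, -1.5]
gripper_width: 0.601
grasp_force: 0.0
```

Run:
```python
from h import *
from plant import manip
R=graspR(xh);plan([([.403,-.207,.24],R)])
f=manip.grab_frame('wrist');g=manip.grab_frame('top');s=manip.grab_frame('scene');pickle.dump((f,g,s),open('f1.pkl','wb'))
cv2.imwrite('pics/w1.png',f['img'])
x,z=sc(xh);m=np.array([.4517,-.274,.092])
for n,q in [('mouth',m),('tail',m-.135*x),('tailtop',m-.135*x+.013*z)]: print(n,q,proj(f,q),proj(g,q),proj(s,q))
```

```text
t 7.6667 pos [ 0.398 -0.206  0.296] F [-0.822  0.39  -1.475] w 0.6006230637985546 0.0
shift [4.014 0.453 3.975] turn [-0.654 -0.641  0.969]
mouth [ 0.452 -0.274  0.092] [328.304  74.143] [424.086 275.243] [228.504 182.629]
tail [ 0.503 -0.344  0.195] [324.659 251.864] [462.01  250.723] [184.074 164.032]
tailtop [ 0.497 -0.336  0.204] [324.673 257.359] [459.796 252.83 ] [187.595 160.404]
```

View pics/w1.png

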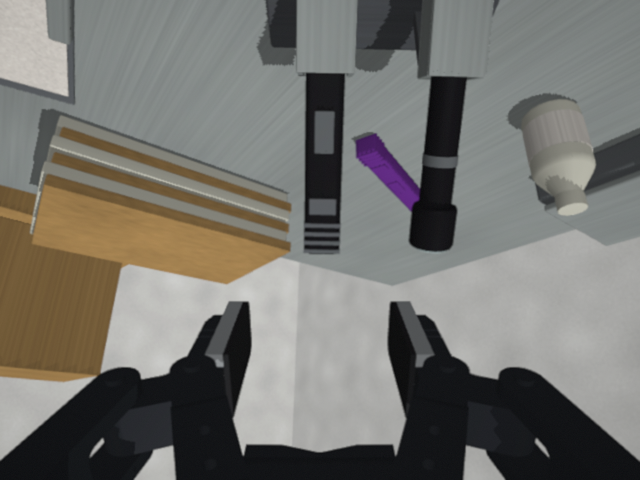

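The wrist view shows the scanner from its mouth at (326,73) to its tail at (322,253), with the trigger towards us. That is within ~3 px of the prediction (~1.5 mm), and the torch is clear at right (440,160).

Run:
```python
from h import *
s,p,R0=tool();R=graspR(xh);x,z=sc(xh);m=np.array([.4517,-.274,.092])
g=m-.05*x-.0015*R.as_matrix()[:,1]
print(g,'after turn, shift',R.inv().apply(g-p)*100)
```

```text
[ 0.469 -0.301  0.13 ] after turn, shift [ 5.764  0.134 20.054]
```

Emit:
{"name": "move_arm", "arguments": {"rows": [[0, 0, 0, -0.65, -0.64, 0.97, 0.2], [2.9, 0.1, 0, 0, 0, 0, 0.2], [2.9, 0, 0, 0, 0, 0, 0.2], [0, 0, 3, 0, 0, 0, 0.2], [0, 0, 3, 0, 0, 0, 0.2], [0, 0, 3, 0, 0, 0, 0.2], [0, 0, 3, 0, 0, 0, 0.2], [0, 0, 2, 0, 0, 0, 0.2], [0, 0, 1, 0, 0, 0, 0.2], [0, 0, 0, 0, 0, 0, 0.2]]}}

```text
time: 8.65
tool_pos: [0.4505, -0.272, 0.1616]
tool_rot: [0.377, 0.415, 0.806, -0.193]
contact_force: [-1.1, -0.1, -0.4]
gripper_width: 0.6
grasp_force: 0.0
```

Run:
```python
from h import *
from plant import manip
x,z=sc(xh);m=np.array([.4517,-.274,.092]);R=graspR(xh);g=m-.05*x-.0015*R.as_matrix()[:,1]
plan([(g,R)])
f=manip.grab_frame('wrist');cv2.imwrite('pics/w2.png',f['img'])
```

```text
t 8.65 pos [ 0.451 -0.272  0.162] F [-1.086 -0.149 -0.423] w 0.600290957830797 0.0
shift [ 0.19  -0.155  4.654] turn [-0.242  0.072 -0.365]
```

View pics/w2.png

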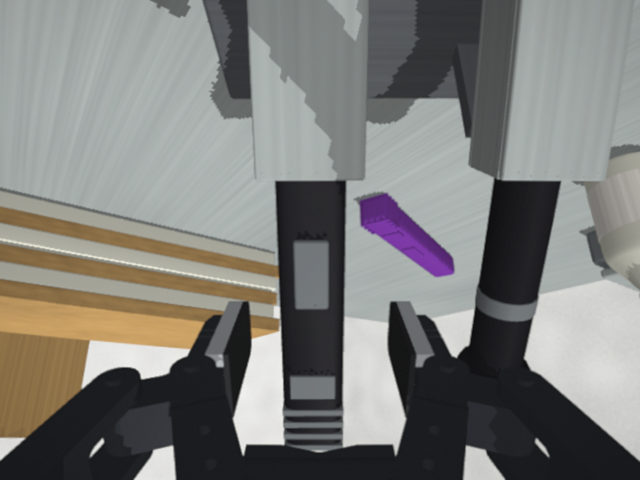

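The scanner sits centred at column ~312 between the fingers (319), about 2.5 mm to the left, and the torch is clear of the right finger.

Emit:
{"name": "move_arm", "arguments": {"rows": [[0.1, -0.12, 1.5, 0, 0, 0, 0.2], [0.1, -0.12, 1.5, 0, 0, 0, 0.2], [0, 0, 1, 0, 0, 0, 0.2], [0, 0, 0.6, 0, 0, 0, 0.2], [0, 0, 0, 0, 0, 0, 0.2], [0, 0, 0, 0, 0, 0, -1], [0, 0, 0, 0, 0, 0, -1], [0, 0, 0, 0, 0, 0, -1], [0, 0, 0, 0, 0, 0, -1], [0, 0, 0, 0, 0, 0, -1], [0, 0, 0, 0, 0, 0, -1], [0, 0, 0, 0, 0, 0, -1], [0, 0, 0, 0, 0, 0, -1]]}}

```text
time: 9.78
tool_pos: [0.4691, -0.2996, 0.1337]
tool_rot: [0.38, 0.413, 0.805, -0.193]
contact_force: [-3.9, 4.2, 6.6]
gripper_width: 0.316
grasp_force: 61.2
```

Emit:
{"name": "move_arm", "arguments": {"rows": [[-1, 0, 0, 0, 0, 0, -1], [-1.5, 0, 0, 0, 0, 0, -1], [-1.5, 0, 0, 0, 0, 0, -1], [-1.5, 0, 0, 0, 0, 0, -1]]}}

```text
time: 10.12
tool_pos: [0.4881, -0.3273, 0.1728]
tool_rot: [0.377, 0.413, 0.806, -0.192]
contact_force: [-0.2, 0.7, -2.9]
gripper_width: 0.318
grasp_force: 60.1
```

Emit:
{"name": "move_arm", "arguments": {"rows": [[-1.5, 0, 0, 0, 0, 0, -1], [-1.5, 0, 0, 0, 0, 0, -1], [-1.5, 0, 0, 0, 0, 0, -1], [-1.5, 0, 0, 0, 0, 0, -1], [-1.5, 0, 0, 0, 0, 0, -1], [-1.5, 0, 0, 0, 0, 0, -1], [-1.5, 0, 0, 0, 0, 0, -1], [0, 0, 0, 0, 0, 0, -1], [0, 0, 0, 0, 0, 0, -1], [0, 0, 0, 0, 0, 0, -1]]}}

```text
time: 10.95
tool_pos: [0.5272, -0.3818, 0.2534]
tool_rot: [0.377, 0.413, 0.806, -0.192]
contact_force: [0.8, 0.3, -3.1]
gripper_width: 0.314
grasp_force: 60.0
```

Run:
```python
from h import *
s,p,R=tool();print(s['joint_pos'])
plan([(p+[0,0,.08],down),([.549,-.0,.30],None),([.549,0,.09],None)])
from plant import manip
f=manip.grab_frame('wrist');g=manip.grab_frame('top')
cv2.imwrite('pics/w3.png',cv2.resize(np.hstack([f['img'],g['img']]),(800,300)))
```

```text
[-0.652 -0.271  2.065 -0.447  0.539 -0.987]
t 10.95 pos [ 0.527 -0.382  0.253] F [ 0.765  0.331 -3.129] w 0.3138620639355265 60.03442883491516
shift [-6.139  0.017 -5.129] turn [15.733 48.404 33.365]
shift [38.176  2.185  3.338] 
shift [ 0.  0. 21.]
```

View pics/w3.png

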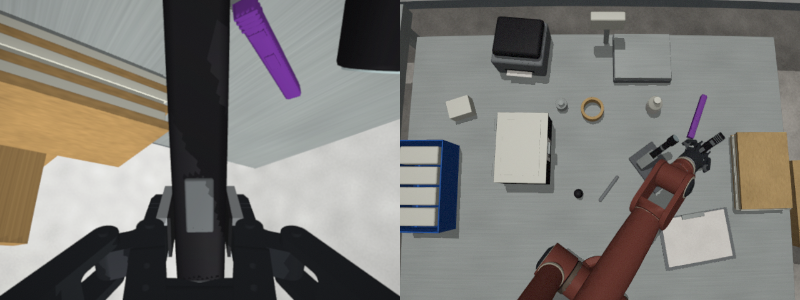

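The scanner is held between the pads, axis in line with the tool's x, and out of the sleeve. The torch is still at (663,145) in the top view. Lifting and levelling next.

Emit:
{"name": "move_arm", "arguments": {"rows": [[-3, 0, -2.5, 0, 0, 0, -1], [-3.1, 0, -2.6, 0, 0, 0, -1], [0, 0, 0, 1.75, 5.38, 3.7, -1], [0, 0, 0, 1.75, 5.38, 3.7, -1], [0, 0, 0, 1.75, 5.38, 3.7, -1], [0, 0, 0, 1.75, 5.38, 3.7, -1], [0, 0, 0, 1.75, 5.38, 3.7, -1], [0, 0, 0, 1.75, 5.38, 3.7, -1], [0, 0, 0, 1.75, 5.38, 3.7, -1], [0, 0, 0, 1.75, 5.38, 3.7, -1], [0, 0, 0, 1.75, 5.38, 3.7, -1], [0, 0, 0, 0, 0, 0, -1]]}}

```text
time: 12.05
tool_pos: [0.5279, -0.3845, 0.3336]
tool_rot: [0.0, 0.708, 0.706, -0.0]
contact_force: [0.5, -0.3, -2.9]
gripper_width: 0.313
grasp_force: 60.0
```

Run:
```python
from h import *
plan([([.549,-.003,.25],down),([.549,-.003,.085],None)])
```

```text
t 12.05 pos [ 0.528 -0.385  0.334] F [ 0.492 -0.302 -2.919] w 0.3131437430032255 59.99467849731445
shift [38.164  2.035  8.333] turn [ 0.     0.04  -0.115]
shift [ 0.   0.  16.5]
```

Emit:
{"name": "move_arm", "arguments": {"rows": [[3.18, 0.17, 0, 0, 0, 0, -1], [3.18, 0.17, 0, 0, 0, 0, -1], [3.18, 0.17, 0, 0, 0, 0, -1], [3.18, 0.17, 0, 0, 0, 0, -1], [3.18, 0.17, 0, 0, 0, 0, -1], [3.18, 0.17, 0, 0, 0, 0, -1], [3.18, 0.17, 0, 0, 0, 0, -1], [3.18, 0.17, 0, 0, 0, 0, -1], [3.18, 0.17, 0, 0, 0, 0, -1], [3.18, 0.17, 0, 0, 0, 0, -1], [3.18, 0.17, 0, 0, 0, 0, -1], [3.18, 0.17, 0, 0, 0, 0, -1], [0, 0, 3, 0, 0, 0, -1], [0, 0, 3, 0, 0, 0, -1], [0, 0, 3, 0, 0, 0, -1], [0, 0, 3, 0, 0, 0, -1], [0, 0, 3, 0, 0, 0, -1], [0, 0, 3, 0, 0, 0, -1], [0, 0, 2, 0, 0, 0, -1], [0, 0, 0, 0, 0, 0, -1]]}}

```text
time: 13.72
tool_pos: [0.5434, -0.0005, 0.1279]
tool_rot: [-0.002, 0.706, 0.708, -0.004]
contact_force: [-0.7, 0.1, -3.7]
gripper_width: 0.313
grasp_force: 59.8
```

Run:
```python
from h import *
plan([([.549,-.003,.085],down)])
```

```text
t 13.7167 pos [ 0.543 -0.001  0.128] F [-0.749  0.109 -3.685] w 0.31298499683292336 59.80127155780792
shift [-0.241  0.595  4.282] turn [-0.432  0.142  0.197]
```

Emit:
{"name": "move_arm", "arguments": {"rows": [[-0.1, 0.3, 1.5, -0.4, 0.1, 0.2, -1], [-0.1, 0.3, 1.5, 0, 0, 0, -1], [0, 0, 1.2, 0, 0, 0, -1], [0, 0, 0, 0, 0, 0, -1], [0, 0, 0, 0, 0, 0, -1], [0, 0, 0, 0, 0, 0, -1], [0, 0, 0, 0, 0, 0, -1]]}}

```text
time: 14.3
tool_pos: [0.5552, -0.0035, 0.0941]
tool_rot: [0.005, 0.708, 0.706, 0.004]
contact_force: [0.6, -0.1, -3.0]
gripper_width: 0.313
grasp_force: 59.8
```

Run:
```python
from h import *
from plant import manip
plan([([.549,-.003,.085],down)])
f=manip.grab_frame('wrist');g=manip.grab_frame('top');s=manip.grab_frame('scene')
for q in [(.549,.125,.085),(.549,.205,.075)]: print(proj(g,q),proj(f,q),proj(s,q))
b=cv2.resize(np.hstack([g['img'][150:350,130:397],s['img'][150:350,230:497]]),(800,300))
cv2.imwrite('pics/end.png',np.vstack([np.clip(b*1.5,0,255).astype('uint8'),cv2.resize(f['img'],(400,300)).repeat(1,0) if 0 else np.hstack([cv2.resize(f['img'],(400,300))]*2)]))
```

```text
t 14.3 pos [ 0.555 -0.003  0.094] F [ 0.632 -0.059 -2.998] w 0.3129149809212741 59.83013927936554
shift [ 0.046 -0.632  0.9  ] turn [ 0.672  0.073 -0.108]
[267.852 238.907] [292.175 -85.659] [378.492 254.812]
[237.262 239.619] [ 291.499 -363.836] [413.142 265.516]
```

View pics/end.png

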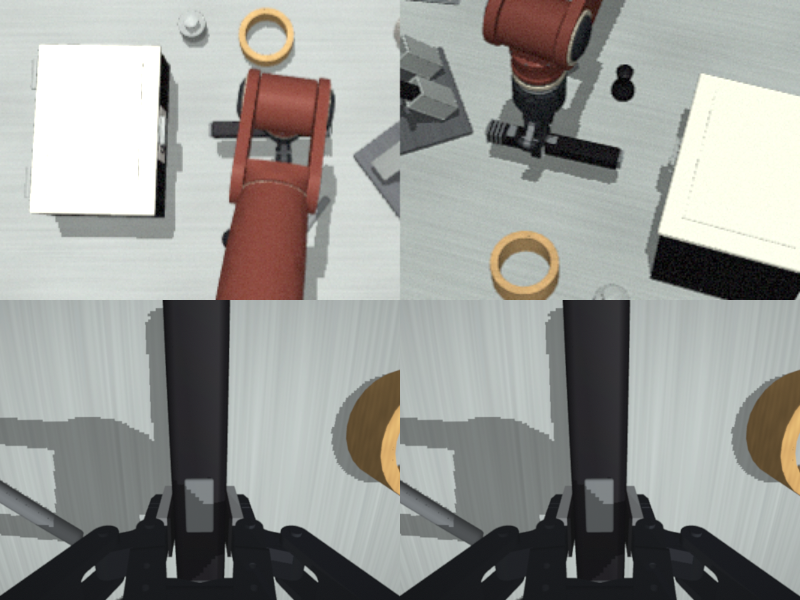

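The scanner is level and square to the case front. The nose is at top px ≈(271,236), against (268,239) predicted, so it stands about 87 mm off. One small trim, settle, then hand in.

Emit:
{"name": "move_arm", "arguments": {"rows": [[0.3, -0.2, 0.4, 0.6, 0, 0, -1], [0.2, -0.2, 0.3, 0, 0, 0, -1], [0, 0, 0, 0, 0, 0, -1], [0, 0, 0, 0, 0, 0, -1], [0, 0, 0, 0, 0, 0, -1], [0, 0, 0, 0, 0, 0, -1], [0, 0, 0, 0, 0, 0, -1], [0, 0, 0, 0, 0, 0, -1], [0, 0, 0, 0, 0, 0, -1], [0, 0, 0, 0, 0, 0, -1]]}}

```text
time: 15.28
tool_pos: [0.5504, 0.0016, 0.0856]
tool_rot: [-0.0, 0.708, 0.706, -0.001]
contact_force: [-0.3, -0.3, -3.2]
gripper_width: 0.317
grasp_force: 60.0
```

Run:
```python
from h import *
from plant import manip
plan([([.549,.002,.085],down)]);s,p,R=tool();v=np.abs(s['joint_vel']).max();print(v)
if v<.03 and abs(p[0]-.549)<.012: print(manip.job_done())
```

```text
t 15.2833 pos [0.55  0.002 0.086] F [-0.31  -0.319 -3.157] w 0.3165185130571642 59.955811500549316
shift [ 0.043 -0.141  0.056] turn [-0.077  0.042 -0.129]
0.0035671516881723973
the job is handed in; nothing more can be done
None
```

I handed the job in at about 15 s, with no verdict returned: by the pictures the lid is pressed flat shut, and the scanner is held level and still, square to the label with its nose roughly 8 cm off it.

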